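# Snap the blue brush into the studio brush rack

### The job

Put the blue-handled brush away: pick it up from the table and press it down sideways into the pair of blue spring clips on the brush rack until both clips have snapped over the handle and it lies fully home, then let go. Its bristles must point away from the robot, as those of the red brush in the rack do. Leave the red brush snapped in its place.

Things in the scene. Friction and masses are not known exactly. Their poses are not given: they have to be found in the camera images.
- blue_brush_mid (a point): Middle of the blue handle of a flat brush lying on the table, on its centre line, 8 mm up. Handle round, straight, 16 mm in diameter, 85 mm either way of here. x along the handle to the bristles, within 15 degrees of straight away from the robot; z up. 30 to 65 g. Grip it here. A green-handled brush of the same form and a palette knife lie beside it, middles 100 mm or more away, in any order.
- blue_brush_tip (a point): End of the blue brush's bristles, on the centre line, 150 mm along x from the middle of the handle. Between them: a steel ferrule 30 mm wide and 16 mm thick, 78 to 110 mm from the middle, then bristles 28 mm wide.
- clip_blue_seat (a point): Where the handle's middle lies when home in the blue clips: midway between two clips 110 mm apart, 45 mm above the table; 94 mm is free for fingers between them, down to 8 mm. x as of a seated brush, within 15 degrees of straight ahead; z up. Sprung jaws: mouth 35 mm wide, 27 mm above here; lips 12 mm apart, 7 mm above, give way at 10 to 20 N in all. A handle not pushed through stays 13 mm too high.
- red_brush_mid (a point): Middle of the handle of a red-handled brush of the same form, home in the red clips, 45 mm above the table; x to the bristles. Fixed rack: board 160 mm (along x) by 270 mm, two aluminium rails across it, three pairs of clips side by side 90 mm apart: red, blue, green in any order. The green pair is empty.

How it is judged (in metres and radians):
At the end, for the whole second after the job is handed in: The blue brush lies at rest in the blue clips: the middle of its handle within 15 mm of the seat along the handle, 6 mm sideways and 6 mm in height, parallel to the seat within 10 degrees, bristles away from the robot; the red brush is within 15 mm of where it was (x of blue_brush_mid in the frame of clip_blue_seat between -0.015 and 0.015 m and y of blue_brush_mid in the frame of clip_blue_seat between -0.006 and 0.006 m and z of blue_brush_mid in the frame of clip_blue_seat between -0.006 and 0.006 m and angle between the x axis of blue_brush_mid and the x axis of clip_blue_seat, either way round below 0.17 rad and x of blue_brush_tip in the frame of clip_blue_seat above 0.1 m and linear speed of blue_brush below 0.02 m/s and distance of red_brush_mid from where it was at the start of the episode below 0.015 m); the robot touches nothing.
It fails at once if the red brush is knocked out of its clips (moved more than 30 mm) (distance of red_brush_mid from where it was at the start of the episode above 0.03 m).
It also fails if it takes over 32 s, if anything falls off the work surface, if the arm or the gripper's body presses on something with over 40 N, if the wrist force passes 120 N, or if a joint passes its speed limit or range.

### The arm

A 7-joint arm with a two-finger parallel gripper is mounted at the origin on the work surface. World frame = base frame: x ahead of the robot, y to its left, z up, the work surface at z = 0. Lengths are in mm, angles in rad, forces in N, time in s.
With the tool pointing down it reaches from about 400 to 875 mm from the base axis. Payload 4.4 kg.
Tool frame: the origin (TCP) lies at the very end of the fingers, on their centre line; the grasp point (between the pads) lies 19 mm behind it; z points along the fingers, y is the line along which they close (so a half turn about z gives the same grasp; the last joint's range is limited). The gripper opens to 85 mm and grips with 20 to 120 N. Pads are 22 mm wide; open, the fingers measure 114 mm over their backs; the gripper's body (76 mm by 85 mm) begins 54 mm behind the grasp point. The pads swing forward as they close: fully open they stand 13 mm farther back than shut.
Start: joints at [-1.386, 0.628, 0.038, 1.517, -0.027, 0.996, -0.02], TCP at [161.291, 629.685, 231.313] pointing down, gripper open.
Joint ranges: [-3.06, 3.06], [-0.37, 2.12], [-1.25, 1.32], [0.18, 2.47], [-1.1, 4.24], [0.23, 1.98], [-2.94, 2.94]. Speed limits (rad/s): [2.57, 2.57, 3.14, 3.14, 3.14, 3.14, 3.14].

### API

Orientations are given as [roll, pitch, yaw] about the fixed x, y, z axes, in that order (R = Rz(yaw) Ry(pitch) Rx(roll)).
In Python, from cell import sensors, get_image, camera_params, order gives the robot as it stands.
- The arm moves only by the shell command python3 -m inch 'ROWS' [OPENING]. ROWS is JSON, a list that holds one entry, the list of rows, each a list of 4 numbers: the shift along the tool's x, y, z in cm, then the turn about the tool's z in degrees. A call has 1 to 8 rows; each row is the pose to reach, as a shift and turn from the pose commanded when the call began, along the tool's axes at that moment; what a row does not reach only later rows make up. A row lasts 1/12 s, in which the tool goes at most 41.7 mm and 7.16 degrees, less where a joint would pass 70% of its speed; a pose out of reach is approached as far as the arm can. A call with a gripper value outside its range is refused whole. OPENING is the finger opening in cm, from 0 to 8.54, set as the call begins (- or left out, the last holds). The fingers move at their own pace and stop on an object; the grip force is fixed at half the most. Time passes only in rows, so rows that repeat a pose let the fingers close. It gives the time, the measured TCP pose, the force, the opening and the grip force at its end, in the units of the state.
- sensors.read_state(): the state, without advancing time (a new reading comes with each control period).
- get_image(name): name is "side" or "top"; returns the picture (400x640x3 uint8, blue, green, red); there is no depth.
- camera_params(name): a dict with "mtx" (3x3 intrinsics, pixels), "D" ([k1, k2, p1, p2, k3] as OpenCV has them; the pictures are not rectified), "rvec" (rotation vector, rad) and "tvec" (3), from world to camera coordinates, as OpenCV has them. Camera axes: x right, y down, z forward; pixel columns grow to the right and rows downward; lengths in mm; the calibration is good to about 2 mm. A picture is of the moment at which its call begins. camera_params takes no time and is no camera call.
- order.finish_job(): hands the job in; it is judged then, once.
The state is a dict: "clock": time; "qpos": joint angles; "qd": joint speeds; "tau": joint torques, N m; "eef_pos": TCP position; "tool_rot": TCP orientation; "force": force on the tool from outside, world axes, zero at the start; "torque": the same for the moment, N m; "width": finger opening in mm; "gripper_force": force on a finger pad.
Only numpy, scipy, OpenCV 4.12 (cv2) and the standard library are available. Lean on these libraries where they do the work, as an engineer would, in place of code of your own. Each camera call takes 0.05 s, during which the arm holds its last target. There are 200 camera calls.

## Working session

There is one attempt and no reset: what is moved stays moved. The work goes in short steps, Python scripts to look and compute and a shell command to move; the robot and the scene stay as the last step left them, time stands still between calls to the robot, and variables do not carry over. Pictures are saved under pics/ and viewed, at most 10 in all, crops included, and the job is handed in when it is done.

```bash
mkdir -p pics
python3 - <<'E'
from cell import sensors,get_image,camera_params
import cv2
for n in("top","side"):
    cv2.imwrite(f"pics/{n}0.png",get_image(n)); p=camera_params(n); print(p)
s=sensors.read_state();print(s)
E
```

```text
{'mtx': array([[368.23350008,   0.        , 320.30744776],
       [  0.        , 368.23350008, 197.68856477],
       [  0.        ,   0.        ,   1.        ]]), 'D': array([-0.00354758,  0.        ,  0.        ,  0.        ,  0.        ]), 'rvec': array([ 2.13653326, -2.10455945,  0.17110272]), 'tvec': array([-41.1419788 , 606.59344677, 895.11841433])}
{'mtx': array([[398.31359921,   0.        , 317.80784924],
       [  0.        , 398.31359921, 196.47868837],
       [  0.        ,   0.        ,   1.        ]]), 'D': array([-0.08190006,  0.        ,  0.        ,  0.        ,  0.        ]), 'rvec': array([ 2.39100209, -0.48477612,  0.17904742]), 'tvec': array([-586.07212461,  171.48903533,  744.91838226])}
{'clock': 0.1, 'qpos': array([-1.38582356,  0.62922077,  0.03842749,  1.51826222, -0.02701475,
        0.9962863 , -0.02001815]), 'qd': array([-1.59212723e-04, -8.51150484e-04,  4.96006670e-04, -1.24174999e-03,
       -4.06268149e-04,  2.22784542e-05, -1.48851157e-03]), 'tau': array([ 3.04610257e-03, -5.64547241e+01,  1.23055715e+00, -1.93974441e+01,
        1.12489218e-02,  5.32915816e-03, -3.92345676e-07]), 'eef_pos': array([161.1188348 , 629.14783535, 230.50386411]), 'tool_rot': array([-3.13993302e+00, -7.83474563e-06,  2.89080781e+00]), 'force': array([ 0.98123047, -0.40171328,  0.31844427]), 'torque': array([ 0.03751179, -0.00141003,  0.00965485]), 'gripper_force': 0.0, 'width': 85.63035452269683}
```

View pics/top0.png

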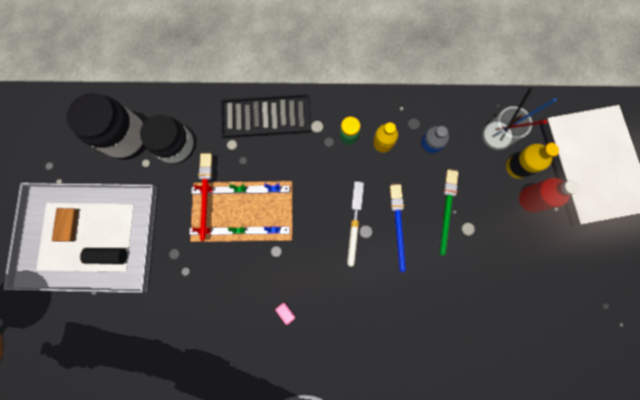

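View pics/side0.png

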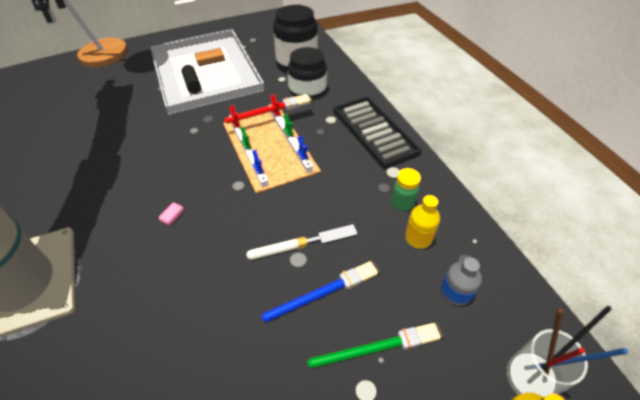

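The top view shows the rack at (190-293, 181-241), with red clips at column 204, green at 239 and blue at 272. The blue brush runs from (403,270) to its bristle tip at (397,186), between the palette knife (354) and the green brush (447). Next I'll enlarge these areas.

Run:
```python
import cv2,numpy as np
t=cv2.imread("pics/top0.png");s=cv2.imread("pics/side0.png")
f=lambda im,x0,y0,w,h,k:cv2.resize(im[y0:y0+h,x0:x0+w],None,fx=k,fy=k,interpolation=cv2.INTER_CUBIC)
a=f(t,185,170,115,80,5)   # 575x400
b=f(t,380,175,40,100,4) #160x400
c=np.zeros((600,800,3),np.uint8)
c[:400,:575]=a; c[:400,600:760]=b
c2=f(s,225,130,100,50,4); c[400:600,:400]=c2
c2=f(s,255,255,130,66,3); c[401:599,405:795]=c2
cv2.imwrite("pics/c1.png",c)
```

```text
(no output)
```

View pics/c1.png

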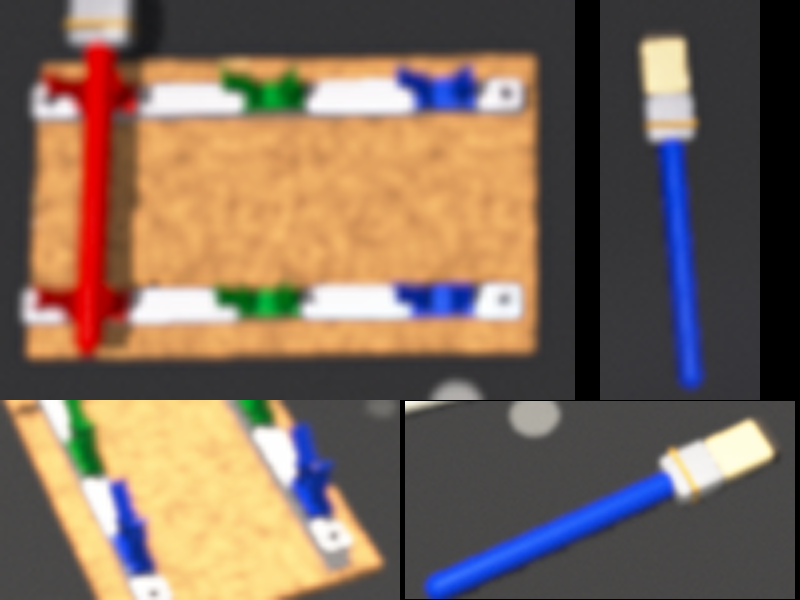

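The crop gives these points in top-image pixels:
- Blue handle end at about (402.5, 272), bristle tip at (396, 184.5).
- Blue clip seats at about (273.7, 188.3) far and (272.9, 229.9) near.
- Red handle from (202.5, 240.3) to (204.5, 178.3).

```bash
cat > h.py <<'E'
import cv2,numpy as np
from cell import camera_params
def w(n,px,z):
    p=camera_params(n);R=cv2.Rodrigues(p["rvec"])[0];C=-R.T@p["tvec"]
    u=cv2.undistortPoints(np.array([[px]],float),p["mtx"],p["D"])[0,0]
    d=R.T@np.array([*u,1]);return (C+d*(z-C[2])/d[2])[:2]
T=lambda x,y:(185-.4+x/5,170-.4+y/5)
B=lambda x,y:(380-.4+(x-600)/4,175-.4+y/4)
S=lambda x,y:(225-.4+x/4,130-.4+(y-400)/4)
S2=lambda x,y:(255-.3+(x-405)/3,255-.3+(y-401)/3)
E
python3 - <<'E'
from h import *
ang=lambda v:np.degrees(np.arctan2(v[1],v[0]))
for n,a,b in(("top",B(690,388),B(664,38)),("side",S2(428,590),S2(763,436))):
    a=w(n,a,8);b=w(n,b,8);v=b-a;print("brush",n,a,b,np.linalg.norm(v),ang(v),a+v/np.linalg.norm(v)*85)
a=w("top",B(672,140),8);print(a)
for nm,f,nr,z in(("seat",(444,92),(440,300),37),("jaws",(437,73),(437,293),72),("redclip",(96,92),(86,300),45),("red",(98,42),(88,352),45),("boardR",(537,55),(535,353),8),("boardL",(42,65),(26,357),8)):
    a=w("top",T(*nr),z);b=w("top",T(*f),z);v=b-a;print(nm,a,b,np.linalg.norm(v),ang(v),(a+b)/2)
print([w("top",T(*q),12) for q in((22,308),(522,300),(32,102),(522,95))])
print("side jaws", w("side",S(123,530),37),w("side",S(310,485),37))
E
```

```text
brush top [ 422.96730703 -247.12427978] [ 655.62487813 -234.81025059] 232.98321979180753 3.02970662938623 [ 507.8484996  -242.63171383]
brush side [ 424.89449097 -248.45701531] [ 655.78530128 -232.52916986] 231.4395440434806 3.9462584246598245 [ 509.69295943 -242.60725066]
[ 585.78543409 -238.78082555]
seat [524.55868589  90.43541197] [634.47215834  92.65258439] 109.93583254687613 1.1556126199558745 [579.51542211  91.54399818]
jaws [524.8916899   86.92956977] [637.12539359  91.39043756] 112.32232006941611 2.276093777741022 [581.00854175  89.16000367]
redclip [521.0680892  271.99618598] [630.40987205 274.77114956] 109.37698981133421 1.4537862420208179 [575.73898062 273.38366777]
red [494.44769499 269.0045293 ] [657.36070423 275.67394931] 163.0494702354722 2.344296235860924 [575.90419961 272.33923931]
boardR [499.81060601  43.09920461] [661.71014398  46.90793284] 161.94433243043585 1.3476493586728633 [580.76037499  45.00356873]
boardL [493.43874242 314.51761276] [652.6079836  318.35358494] 159.21545785190722 1.3805586994853 [573.02336301 316.43559885]
[array([519.1439986 , 317.23999776]), array([527.45871678,  50.47981756]), array([631.09080148, 320.71610086]), array([638.50546839,  53.98178004])]
side jaws [523.97836489 102.17228638] [636.47535067  95.29726484]
```

```bash
cat > g.py <<'E'
import sys,numpy as np
from cell import sensors
from scipy.spatial.transform import Rotation as Ro
s=sensors.read_state();R=Ro.from_euler('xyz',s['tool_rot']).as_matrix()
x,y,z,yaw=map(float,sys.argv[1:5])
print(round(s['clock'],2),s['eef_pos'].round(1),np.degrees(s['tool_rot']).round(2),'w',round(s['width'],1),'gf',round(s['gripper_force'],1),'F',s['force'].round(1))
d=(np.degrees(s['tool_rot'][2])-yaw+180)%360-180
print('cm',(R.T@(np.array([x,y,z])-s['eef_pos'])/10).round(2),'turn',round(d,2))
E
python3 g.py 430 300 200 183.4; python3 g.py 508.5 -242.6 120 183.4
```

```text
0.1 [161.1 629.1 230.5] [-179.9    -0.    165.63] w 85.6 gf 0.0 F [ 1.  -0.4  0.3]
cm [-34.22 -25.21   3.09] turn -17.77
0.1 [161.1 629.1 230.5] [-179.9    -0.    165.63] w 85.6 gf 0.0 F [ 1.  -0.4  0.3]
cm [-55.29 -75.81  11.18] turn -17.77
```

```bash
python3 -m inch '[[[-34,-25,3,-18],[-34,-25,3,-18],[-34,-25,3,-18],[-34,-25,3,-18],[-34,-25,3,-18],[-34,-25,3,-18],[-34,-25,3,-18],[-34,-25,3,-18]]]' 5
python3 g.py 508.5 -242.6 120 183.4
```

```text
clock: 0.77
eef_pos: [372.7, 370.5, 207.4]
tool_rot: [-3.141, -0.0, -3.078]
force: [1.2, -0.4, 1.2]
width: 49.5
gripper_force: 0.0
0.77 [372.7 370.5 207.4] [-1.7998e+02 -2.0000e-02 -1.7636e+02] w 49.5 gf 0.0 F [ 1.2 -0.4  1.2]
cm [ -9.66 -62.04   8.75] turn 0.24
```

```bash
python3 -m inch '[[[-5,-30,4,0],[-5,-30,4,0],[-5,-30,4,0],[-5,-30,4,0],[-9,-60,4,0],[-9,-60,4,0],[-9,-60,4,0],[-9,-60,4,0]]]'
python3 -m inch '[[[-4,-25,2,0],[-4,-25,2,0],[-4,-25,2,0],[-4,-25,2,0],[-4,-25,2,0],[-4,-25,2,0],[-4,-25,2,0],[-4,-25,2,0]]]'
python3 g.py 508.5 -242.6 90 183.4
```

```text
clock: 1.43
eef_pos: [443.2, 46.4, 178.9]
tool_rot: [-3.142, -0.0, -3.078]
force: [0.7, -0.7, 0.5]
width: 50.1
gripper_force: 0.0
clock: 2.1
eef_pos: [498.6, -202.3, 158.3]
tool_rot: [-3.14, -0.001, -3.085]
force: [0.5, 0.1, 0.2]
width: 49.9
gripper_force: 0.0
2.1 [ 498.6 -202.3  158.3] [-1.7993e+02 -4.0000e-02 -1.7674e+02] w 49.9 gf 0.0 F [0.5 0.1 0.2]
cm [-0.76 -4.07  6.84] turn -0.14
```

```bash
python3 -m inch '[[[-0.8,-4.1,6.8,0],[-0.8,-4.1,6.8,0],[-0.8,-4.1,6.8,0],[-0.8,-4.1,6.8,0],[-0.8,-4.1,6.8,0]]]'
python3 g.py 508.5 -242.6 40 183.4
python3 - <<'E'
from h import *
from cell import get_image
t=get_image("top");s=get_image("side")
f=lambda im,x0,y0,w,h,k:cv2.resize(im[y0:y0+h,x0:x0+w],None,fx=k,fy=k,interpolation=cv2.INTER_CUBIC)
cv2.imwrite("pics/c2.png",np.hstack([f(t,360,170,80,120,5)[:,:400],f(s,240,220,160,240,2.5)[:600,:400] if 0 else cv2.resize(s[220:370,240:340],(400,600),interpolation=cv2.INTER_CUBIC)]))
E
```

```text
clock: 2.52
eef_pos: [510.0, -236.8, 91.4]
tool_rot: [3.14, -0.0, -3.076]
force: [0.4, -0.4, 0.3]
width: 50.2
gripper_force: 0.0
2.52 [ 510.  -236.8   91.4] [ 179.92   -0.   -176.26] w 50.2 gf 0.0 F [ 0.4 -0.4  0.3]
cm [ 0.18 -0.58  5.14] turn 0.34
```

View pics/c2.png

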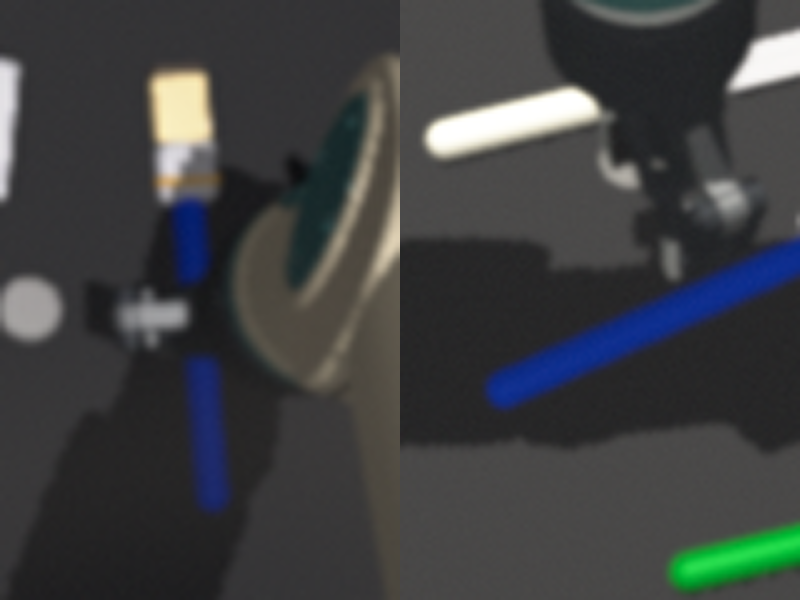

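The gripper is above the middle of the handle, with one finger visible at (150,315) to its left and the handle running from (190,205) to (213,510) in the crop. I'll descend.

```bash
python3 -m inch '[[[0.2,-0.5,5,0.4],[0.2,-0.5,5,0.4],[0.2,-0.5,5,0.4],[0.2,-0.5,5,0.4],[0.2,-0.5,5,0.4]]]'
python3 g.py 508.5 -242.6 4 183.4
```

```text
clock: 3.03
eef_pos: [509.2, -243.9, 42.7]
tool_rot: [-3.141, 0.002, -3.085]
force: [0.1, 0.5, -0.1]
width: 50.1
gripper_force: 0.0
3.03 [ 509.2 -243.9   42.7] [-1.7996e+02  1.3000e-01 -1.7673e+02] w 50.1 gf 0.0 F [ 0.1  0.5 -0.1]
cm [0.07 0.14 3.87] turn -0.13
```

```bash
python3 -m inch '[[[0,0.1,3,0],[0,0.1,3.8,0],[0,0.1,3.8,0],[0,0.1,3.8,0],[0,0.1,3.8,0]]]'
python3 -m inch '[[[0,0,0,0],[0,0,0,0],[0,0,0,0],[0,0,0,0],[0,0,0,0],[0,0,0,0]]]' 0.5
python3 g.py 508.5 -242.6 120 183.4
```

```text
clock: 3.45
eef_pos: [508.7, -243.3, 4.2]
tool_rot: [-3.141, 0.001, -3.085]
force: [0.7, -0.6, 0.3]
width: 49.8
gripper_force: 0.0
clock: 3.95
eef_pos: [508.5, -243.2, 4.0]
tool_rot: [-3.141, 0.001, -3.085]
force: [-0.8, -0.1, 5.6]
width: 13.6
gripper_force: 58.5
3.95 [ 508.5 -243.2    4. ] [-1.7997e+02  5.0000e-02 -1.7674e+02] w 13.6 gf 58.5 F [-0.8 -0.1  5.6]
cm [ -0.02   0.05 -11.6 ] turn -0.14
```

The width of 13.6 mm is less than the 16 mm diameter, so the pads may be holding above the centre line. I'll regrip about 3 mm lower.

```bash
python3 -m inch '[[[0,0,0,0],[0,0,0,0],[0,0,0.3,0],[0,0,0.3,0]]]' 3
python3 -m inch '[[[0,0,0,0],[0,0,0,0],[0,0,0,0],[0,0,0,0],[0,0,0,0]]]' 0.5
python3 g.py 508.5 -242.6 120 183.4
```

```text
clock: 4.28
eef_pos: [508.0, -243.1, -0.3]
tool_rot: [3.142, -0.0, -3.085]
force: [-0.3, 0.7, 0.4]
width: 30.3
gripper_force: 0.0
clock: 4.7
eef_pos: [508.4, -243.3, 0.6]
tool_rot: [-3.141, 0.001, -3.085]
force: [-1.1, -0.4, 6.8]
width: 14.2
gripper_force: 59.0
4.7 [ 508.4 -243.3    0.6] [-1.7997e+02  5.0000e-02 -1.7677e+02] w 14.2 gf 59.0 F [-1.1 -0.4  6.8]
cm [ -0.02   0.06 -11.94] turn -0.17
```

```bash
python3 -m inch '[[[0,0,-4,0],[0,0,-8,0],[0,0,-12,0],[0,0,-12,0],[0,0,-12,0],[0,0,-12,0]]]'
python3 g.py 580 91.5 120 181.5
python3 - <<'E'
from h import *
from cell import get_image
t=get_image("top");s=get_image("side")
cv2.imwrite("pics/c3.png",np.hstack([cv2.resize(t[150:300,350:450],(400,600)),cv2.resize(s[200:350,240:340] if 0 else s[150:345,220:350],(400,600))]))
E
```

```text
clock: 5.2
eef_pos: [507.4, -242.8, 119.7]
tool_rot: [3.141, -0.001, -3.085]
force: [-1.2, -0.5, -0.7]
width: 13.5
gripper_force: 58.5
5.2 [ 507.4 -242.8  119.7] [ 1.7998e+02 -5.0000e-02 -1.7677e+02] w 13.5 gf 58.5 F [-1.2 -0.5 -0.7]
cm [-9.130e+00  3.297e+01 -2.000e-02] turn 1.73
```

View pics/c3.png

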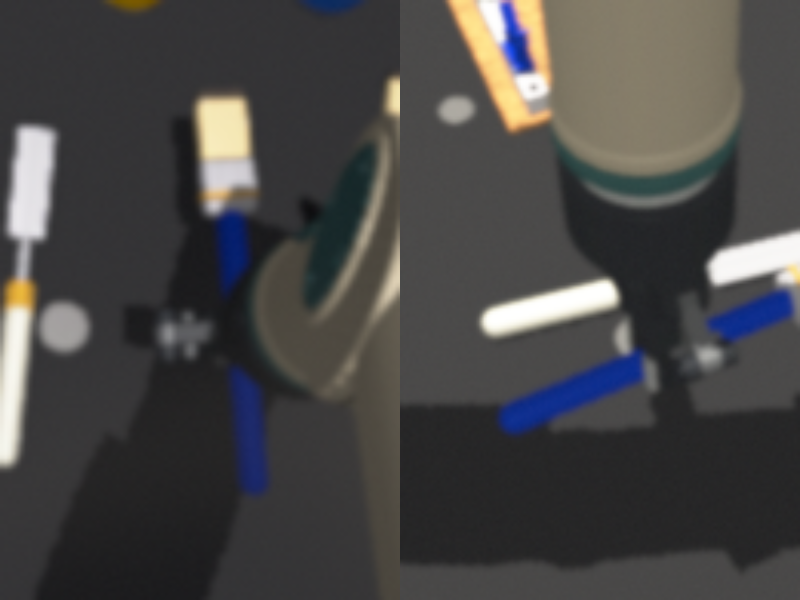

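The brush is held level. The handle end is at (255,488) in the top crop, bristle tip at (222,98); in the side crop the end is at (512,425). I'll triangulate the hold height.

```bash
python3 - <<'E'
from h import *
for z in(115,120,125,130,135):
    a=w("top",(413.5,271.7),z);b=w("side",(256.2,287.8),z);t=w("top",(405.2,174.2),z)
    v=t-a;L=np.linalg.norm(v);print(z,a,b,"L",L,"ang",np.degrees(np.arctan2(v[1],v[0])),"mid",a+85*v/L)
E
python3 -m inch '[[[0,15,-1,1.7],[0,15,-1,1.7],[-4,20,-1,1.7],[-4,20,-1,1.7],[-9,33,-1,1.7],[-9,33,-1,1.7],[-9,33,-1,1.7],[-9,33,-1,1.7]]]'
python3 g.py 580 91.5 100 181.5
```

```text
115 [ 424.96145153 -251.83152257] [ 427.59094023 -246.84955088] L 232.33362631189203 ang 3.346739537757628 mid [ 509.81648624 -246.86935739]
120 [ 425.0438504  -250.67091764] [ 427.36054743 -249.60102482] L 231.00241736629275 ang 3.34673953775762 mid [ 509.89888512 -245.70875246]
125 [ 425.12624928 -249.51031271] [ 427.13015463 -252.35249877] L 229.6712084206934 ang 3.346739537757627 mid [ 509.981284   -244.54814753]
130 [ 425.20864816 -248.34970778] [ 426.89976183 -255.10397271] L 228.33999947509395 ang 3.3467395377576286 mid [ 510.06368288 -243.3875426 ]
135 [ 425.29104704 -247.18910285] [ 426.66936902 -257.85544666] L 227.00879052949463 ang 3.3467395377576277 mid [ 510.14608176 -242.22693767]
clock: 5.97
eef_pos: [574.5, 81.2, 128.2]
tool_rot: [-3.141, -0.003, -3.115]
force: [1.0, -0.3, -0.6]
width: 13.4
gripper_force: 58.7
5.97 [574.5  81.2 128.2] [-179.96   -0.2  -178.46] w 13.4 gf 58.7 F [ 1.  -0.3 -0.6]
cm [-0.58  1.02  2.82] turn 0.04
```

```bash
python3 -m inch '[[[-0.4,1,2.8,0],[-0.4,1,2.8,0],[-0.4,1,2.8,0],[-0.4,1,2.8,0],[-0.4,1,2.8,0],[-0.4,1,2.8,0]]]'
python3 g.py 578 91.5 80 181.5
python3 - <<'E'
from h import *
from cell import get_image
t=get_image("top");s=get_image("side")
cv2.imwrite("pics/c4.png",np.hstack([cv2.resize(t[140:260,230:310],(400,600),interpolation=2),cv2.resize(s[70:220,220:320],(400,600),interpolation=2)]))
E
```

```text
clock: 6.47
eef_pos: [579.5, 87.5, 102.6]
tool_rot: [-3.141, 0.001, -3.118]
force: [0.0, 0.3, -0.3]
width: 14.0
gripper_force: 58.7
6.47 [579.5  87.5 102.6] [-1.7996e+02  5.0000e-02 -1.7862e+02] w 14.0 gf 58.7 F [ 0.   0.3 -0.3]
cm [0.14 0.4  2.26] turn -0.12
```

View pics/c4.png

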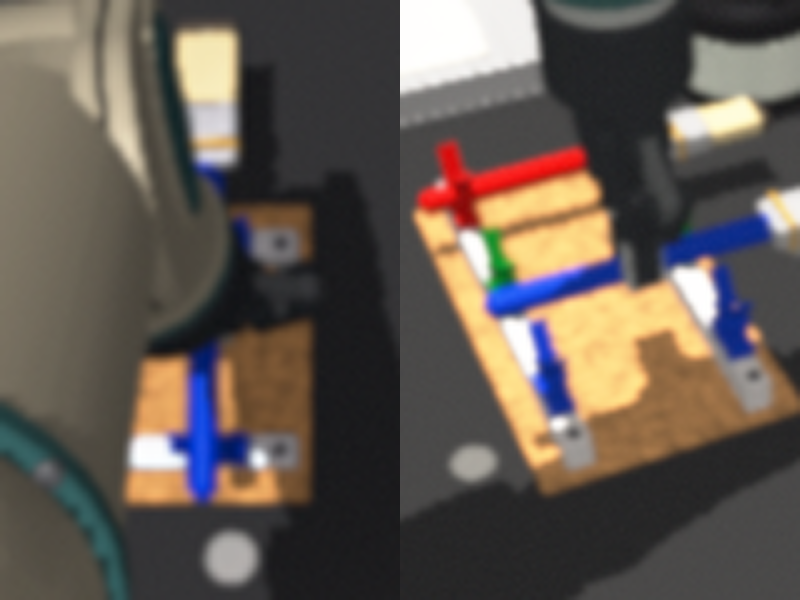

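The near clip's jaws span columns 172-247 at row 447 of the top crop. The handle end is at (201,495) and the bristle tip at (207,28), and the brush sits over the mouth.

Run:
```python
from h import *
q=lambda x,y:(230-.4+x/5,140-.4+y/5)
for z in(106,111):
    a=w("top",q(201,497),z);t=w("top",q(207,28),z);v=t-a;L=np.linalg.norm(v)
    print(z,a,t,L,np.degrees(np.arctan2(v[1],v[0])),"mid",a+85*v/L)
print("side end",w("side",(220-.4+95/4,70-.4+302/4),108))
print("jaws",w("top",q(172,447),72),w("top",q(247,447),72),w("top",q(209.5,450),72))
```

```text
106 [495.8033949   86.11695269] [729.54315639  92.65246715] 233.83111223975985 1.6016096532095763 mid [580.77018796  88.49267902]
111 [495.48319099  85.34912313] [727.8973583   91.84757312] 232.50499998144497 1.601609653209566 mid [580.44998406  87.72484945]
side end [501.93929964  88.81377883]
jaws [522.59303076 106.85346235] [523.15893486  69.35967581] [521.37969974  88.04033352]
```

```bash
python3 -m inch '[[[0,0.3,0,0],[0,0.3,1.5,0],[0,0.3,3,0],[0,0.3,4,0],[0,0.3,4,0],[0,0.3,4,0]]]'
python3 g.py 579 90.5 38 181.5
```

```text
clock: 7.07
eef_pos: [578.8, 92.3, 61.7]
tool_rot: [-3.141, -0.001, -3.115]
force: [1.0, 0.6, 0.1]
width: 13.5
gripper_force: 58.7
7.07 [578.8  92.3  61.7] [-1.7999e+02 -6.0000e-02 -1.7848e+02] w 13.5 gf 58.7 F [1.  0.6 0.1]
cm [-0.02 -0.18  2.37] turn 0.02
```

```bash
python3 -m inch '[[[0,-0.1,0.4,0],[0,-0.1,0.8,0],[0,-0.1,0.8,0]]]'
python3 -m inch '[[[0,0,0.3,0],[0,0,0.6,0],[0,0,0.9,0],[0,0,0.9,0]]]'
python3 g.py 579 90.5 38 181.5
```

```text
clock: 7.32
eef_pos: [579.0, 91.2, 53.7]
tool_rot: [-3.142, -0.0, -3.115]
force: [-0.1, 0.1, 0.7]
width: 13.2
gripper_force: 58.7
clock: 7.65
eef_pos: [580.6, 91.7, 46.2]
tool_rot: [3.141, 0.003, -3.115]
force: [0.8, -0.1, 6.0]
width: 13.6
gripper_force: 59.4
7.65 [580.6  91.7  46.2] [ 179.97    0.19 -178.48] w 13.6 gf 59.4 F [ 0.8 -0.1  6. ]
cm [ 0.16 -0.11  0.82] turn 0.02
```

Contact with the lips begins at 6 N. I'll keep pushing in small steps.

```bash
python3 -m inch '[[[0,0,0.2,0],[0,0,0.4,0],[0,0,0.6,0],[0,0,0.6,0]]]'
python3 -m inch '[[[0,0,0.2,0],[0,0,0.4,0],[0,0,0.4,0]]]'
python3 g.py 579 90.5 38 181.5
```

```text
clock: 7.98
eef_pos: [580.2, 91.6, 39.0]
tool_rot: [3.141, 0.002, -3.115]
force: [2.7, 0.4, -1.1]
width: 13.7
gripper_force: 58.6
clock: 8.23
eef_pos: [579.8, 91.6, 37.3]
tool_rot: [3.141, 0.002, -3.115]
force: [-4.0, -0.1, 19.0]
width: 13.7
gripper_force: 61.2
8.23 [579.8  91.6  37.3] [ 1.7998e+02  9.0000e-02 -1.7847e+02] w 13.7 gf 61.2 F [-4.  -0.1 19. ]
cm [ 0.08 -0.11 -0.07] turn 0.03
```

```bash
python3 -m inch '[[[0,0,0.2,0],[0,0,0.2,0],[0,0,0.2,0]]]'
python3 -m inch '[[[0,0,-0.4,0],[0,0,-0.4,0],[0,0,-0.4,0]]]' 
python3 -m inch '[[[0,0,0,0],[0,0,0,0],[0,0,0,0],[0,0,0,0]]]' 5
python3 -m inch '[[[0,0,-4,0],[0,0,-8,0],[0,0,-12,0],[0,0,-14,0],[0,0,-14,0],[4,10,-14,0],[12,20,-14,0],[12,20,-14,0]]]'
python3 - <<'E'
from h import *
from cell import get_image
t=get_image("top");s=get_image("side")
cv2.imwrite("pics/c5.png",np.hstack([cv2.resize(t[140:260,190:310],(400,400),interpolation=2),cv2.resize(s[80:200,220:340],(400,400),interpolation=2)]))
E
```

```text
clock: 8.48
eef_pos: [579.8, 91.6, 37.1]
tool_rot: [3.141, 0.002, -3.115]
force: [-7.3, -1.4, 34.8]
width: 13.3
gripper_force: 62.8
clock: 8.73
eef_pos: [579.1, 91.6, 37.4]
tool_rot: [3.141, 0.0, -3.115]
force: [-1.2, 0.4, 11.2]
width: 13.5
gripper_force: 60.5
clock: 9.07
eef_pos: [578.6, 91.2, 36.2]
tool_rot: [-3.141, -0.001, -3.115]
force: [0.0, -0.6, 0.2]
width: 50.3
gripper_force: 0.0
clock: 9.73
eef_pos: [514.5, 198.7, 176.0]
tool_rot: [-3.141, -0.001, -3.117]
force: [0.3, 0.5, -0.2]
width: 50.1
gripper_force: 0.0
```

View pics/c5.png

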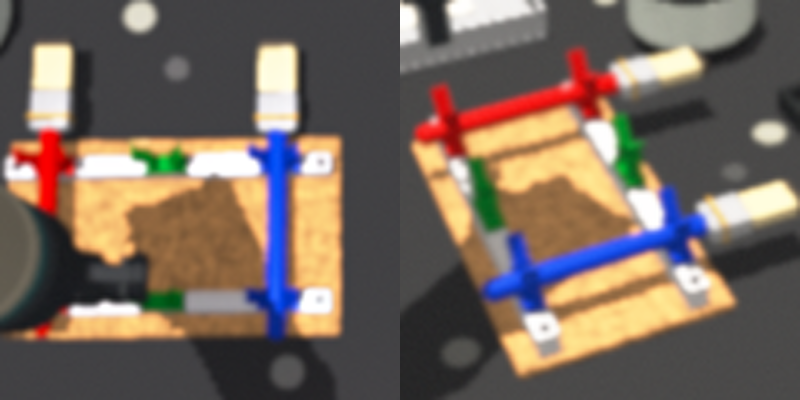

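Both blue clips have closed over the handle: the jaws stand above it at (520,265) and (672,220) in the side crop. It lies like the red brush, bristles away from the robot. I'm handing it in.

```bash
python3 -m inch '[[[0,0,0,0],[0,0,0,0],[0,0,0,0]]]'; python3 -c "
from cell import order;print(order.finish_job())"
```

```text
clock: 10.08
eef_pos: [516.0, 196.6, 176.4]
tool_rot: [-3.14, -0.0, -3.117]
force: [-0.3, -0.5, -0.3]
width: 49.9
gripper_force: 0.0
the job is handed in; nothing more can be done
None
```

The blue brush is snapped home in both blue clips with its bristles pointing away from the robot, the red brush is still in its place, and I handed the job in at about 10 s on the robot's clock (no verdict was returned).

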